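Find and pack the loose end of a food carrier's lid

TASK

The lid of the food carrier rattles because the seal has shrunk at one end: take the steel packing blade from its stand and try it in the gap at one end of the lid and, if it jams there, in the gap at the other; in the loose one it goes fully home. Leave the blade fully home in the loose gap, then push the clamp lever of that same end right over, away from the robot, leaving the other lever back and the bowl, jar and bottle where they stand.

Things in the scene. Friction and masses are not known exactly. Their poses are not given: they have to be found in the camera images.
- carrier: food carrier, green tub, ochre lid, 300 (x) by 400 mm (y), fixed; origin under its centre, x away from the robot, y to the left. Lid top 195 mm up, front rim (robot side) 167 mm. Along the lid's front edge runs a slanted aluminium edging 24 mm wide, level with the gap mouths, broken by the two black gaps; their lips are bevelled, 24 mm apart outside. Lever housings on the lid 70 x 50 x 25 mm
- gap_left: gap at the left (+y) end of the lid, 9 mm (x) by 40 mm (y); origin mid-mouth, 175 mm up. z points out of the gap, leaning 35 deg from vertical back towards the robot: the blade goes in along -z, down and away from the robot. 45 mm deep to a firm floor where the seal has shrunk; the sound one narrows to 1.5 mm from 20 mm down and the blade jams. Which is which is random; outside they look alike
- gap_right: gap at the right (-y) end of the lid, 9 mm (x) by 40 mm (y); origin mid-mouth, 175 mm up. z points out of the gap, leaning 35 deg from vertical back towards the robot: the blade goes in along -z, down and away from the robot. 45 mm deep to a firm floor where the seal has shrunk; the sound one narrows to 1.5 mm from 20 mm down and the blade jams. Which is which is random; outside they look alike
- blade_grip (a point): packing blade: a flat steel blade 4 mm thick (x), 24 mm wide (y) and 60 mm long below a black plastic handle 18 mm (x) by 26 mm (y) by 70 mm (z); 60 to 130 g. This point is the centre of the handle; z points up the handle, away from the blade. The handle's lower end is 35 mm, the blade's tip 95 mm below this point. It starts upright in the stand
- blade_tip (a point): middle of the packing blade's free end, 95 mm below the handle's centre; same axes as blade_grip
- stand_slot (a point): centre of the slot in the top face, 60 mm above the table, of the grey block (70 x 70 x 60 mm, fixed) in which the blade starts; slot 8 mm by 29 mm, the blade stands 50 mm deep in it, the handle is clear above
- clamp_left (a joint): left clamp lever, rad: 0 = leaning 29 degrees back towards the robot, 1.0 = right over, leaning 29 degrees away from it (the carrier's +x); it starts within 0.12 of 0, turns about the carrier's y, is pushed over with about 1 N at the ball and stays where it is left
- clamp_right (a joint): right clamp lever, rad: 0 = leaning 29 degrees back towards the robot, 1.0 = right over, leaning 29 degrees away from it (the carrier's +x); it starts within 0.12 of 0, turns about the carrier's y, is pushed over with about 1 N at the ball and stays where it is left
- clamp_left_tip (a point): black ball, 26 mm across, on the end of the left clamp lever on the lid (its centre). The lever is 80 mm long from pivot to ball; the pivot lies 22 mm above the lid, 85 mm to the carrier's +x of the gap mouths and 65 mm farther out to the left in y than the left gap
- clamp_right_tip (a point): black ball, 26 mm across, on the end of the right clamp lever on the lid (its centre). The lever is 80 mm long from pivot to ball; the pivot lies 22 mm above the lid, 85 mm to the carrier's +x of the gap mouths and 65 mm farther out to the right in y than the right gap
- caddy: steel cutlery caddy, 90 x 90 x 100 mm with cutlery sticking up to 180 mm, fixed on the table on the other side of the carrier from the stand; origin at the centre of its underside
- bowl: small white bowl, 90 mm across, 45 mm tall, standing on the carrier's lid between and beyond the levers; origin at the centre of its underside
- jar: amber glass jar with a cap, 64 mm across, 90 mm tall, upright on the table; origin at the centre of its underside
- sauce: white plastic bottle, 60 mm across, 170 mm tall, upright on the table; origin at the centre of its underside
Mind the look-alikes: they are no part of the job. Of the things that look like the part that bears blade_grip, the middle-sized one is meant.

How it is judged:
By the outcome, as a careful person would: the job done as asked, in the order asked, and still so for the second after the job is handed in, with the robot touching nothing.
It also fails if it takes over 61 s, if anything falls off the work surface, if the arm or the gripper's body presses on something with over 40 N, if the wrist force passes 120 N, or if a joint passes its speed limit or range.

ROBOT

A 7-joint arm with a two-finger parallel gripper is mounted at the origin on the work surface. World frame = base frame: x ahead of the robot, y to its left, z up, the work surface at z = 0. Lengths are in m, angles in rad, forces in N, time in s.
With the tool pointing down it reaches from about 0.4 to 0.85 m from the base axis. Payload 10.4 kg.
Tool frame: the origin (TCP) lies at the very end of the fingers, on their centre line; the grasp point (between the pads) lies 19 mm behind it; x points along the fingers, z is the direction in which the jaws open and shut, and the axes are right-handed (so a half turn about x gives the same grasp; the last joint's range is limited). The gripper opens to 85 mm and grips with 20 to 120 N. Pads are 22 mm wide; open, the fingers measure 114 mm over their backs; the gripper's body (76 mm by 85 mm) begins 54 mm behind the grasp point. The pads swing forward as they close: fully open they stand 13 mm farther back than shut.
Start: joints at [1.261, 0.332, -0.065, 1.46, 0.022, 1.35, -0.088], TCP at [0.177, -0.599, 0.231] pointing down, gripper open.
Joint ranges: [-2.6, 2.6], [-0.5, 2.12], [-1.47, 1.34], [0.16, 2.42], [-1.27, 4.41], [0.06, 2.06], [-2.6, 2.6]. Speed limits (rad/s): [2.22, 2.22, 2.79, 2.79, 3.14, 3.14, 3.14].

INTERFACE

Orientations are given as a unit quaternion [x, y, z, w].
In Python, from workcell import telemetry, viewer, manip, spot_in, mark_of gives the robot as it stands. The module is installed in compiled form; this text tells all that it offers.
- The arm moves only by the shell command python3 -m crank 'ROWS' [FORCE]. ROWS is JSON, a list of rows, each a list of 3 entries, a list of its own where there are three numbers: the closure, from 0 (fully open) to 1 (shut), then the shift along the world's x, y, z in cm, then the turn, a rotation vector about the world's x, y, z in rad. A call has 1 to 12 rows; each row shifts and turns the commanded pose from where the row before left it; what a row does not reach is not made up. A row lasts 1/12 s, in which the tool goes at most 41.7 mm and 7.16 degrees, less where a joint would pass 70% of its speed; a pose out of reach is approached as far as the arm can. A call with a gripper value outside its range is refused whole. The fingers move at their own pace and stop on an object; FORCE is the grip in N (left out, the last holds). Time passes only in rows, so rows that do not move let the fingers close. It gives the time, the measured TCP pose, the force and the opening at its end, in the units of the state.
- telemetry.get_obs(): the state, without advancing time (a new reading comes with each control period).
- viewer.camera(name): name is "side" or "top" or "wrist"; returns a dict with "frame" (400x640x3 uint8, red, green, blue), "intrinsics" (3x3 intrinsics, pixels), "k1" (the pictures are not rectified: a ray, as slopes to the right and down, at radius r is drawn at 1 + k1 r^2 times it, then the intrinsics apply), "cam_to_world" (4x4, takes a point from camera to world coordinates). Camera axes: x right, y up, looking along -z (the intrinsics and any distortion apply to the point x, -y, -z); pixel columns grow to the right and rows downward; lengths in m; the calibration is good to about 2 mm. A picture is of the moment at which its call begins. There is no depth.
- manip.hand_in(): hands the job in, once; it reports no verdict.
Trained networks look in a picture, given as the dict that the camera call returned (one of the last four; its "shot" number tells which), for a name from the list of things; names that differ only in an ending like _2 or _b are one class to them, and where a whole thing is asked for, a point or a joint stands for the part that bears it (a point fixed in the world has none). Each returns a list of dicts, best first, with "conf" (0 to 1); they miss things now and then, are a little off and sometimes report something else, mostly with a low value. They report only what shows in the picture. A call takes as long as a camera call. They do not tell look-alikes from the thing itself.
- spot_in(thing, picture): "location" ([x, y, z] in m, in the coordinates of the camera as it stood for that picture, good to about 4 mm: the middle of the surface that is visible of it).
- mark_of(thing, picture): "location" ([x, y, z] in m, in the coordinates of the camera as it stood for that picture, good to about 4 mm: a listed point, or the origin of a listed thing).
The state is a dict: "clock": time; "joint_pos": joint angles; "joint_velocities": joint speeds; "tau": joint torques, N m; "position": TCP position; "ee_rot": TCP orientation; "ft_force": force on the tool from outside, world axes, zero at the start; "torque": the same for the moment, N m; "grip_width": opening from 0.0 (shut) to 1.0 (fully open).
Only numpy, scipy, OpenCV 4.12 (cv2) and the standard library are available. Lean on these libraries where they do the work, as an engineer would, in place of code of your own. Each camera call takes 0.05 s, during which the arm holds its last target. There are 200 camera calls.

## Working session

There is one attempt and no reset: what is moved stays moved. The work goes in short steps, Python scripts to look and compute and a shell command to move; the robot and the scene stay as the last step left them, time stands still between calls to the robot, and variables do not carry over. Pictures are saved under pics/ and viewed, about 8 in all and at most 12, crops included, and the job is handed in when it is done.

```bash
mkdir -p pics
cat > h.py <<'E'
import numpy as np, cv2
from workcell import telemetry, viewer, manip, spot_in, mark_of
def w(p,loc):
    T=np.array(p["cam_to_world"]); return (T@np.r_[loc,1])[:3]
def px(p,X):
    T=np.linalg.inv(np.array(p["cam_to_world"])); c=(T@np.r_[X,1])[:3]
    a=np.array([c[0],-c[1]])/-c[2]; a=a*(1+p["k1"]*(a@a)); K=np.array(p["intrinsics"])
    return (K@np.r_[a,1])[:2]
def ray(p,u,v):
    K=np.array(p["intrinsics"]); a0=np.linalg.solve(K,[u,v,1])[:2]; a=a0.copy()
    for _ in range(20): a=a0/(1+p["k1"]*(a@a))
    T=np.array(p["cam_to_world"]); d=T[:3,:3]@np.array([a[0],-a[1],-1]); return T[:3,3],d/np.linalg.norm(d)
def tri(rs):
    A=np.zeros((3,3));b=np.zeros(3)
    for o,d in rs: M=np.eye(3)-np.outer(d,d);A+=M;b+=M@o
    X=np.linalg.solve(A,b); return X,[np.linalg.norm((np.eye(3)-np.outer(d,d))@(X-o)) for o,d in rs]
def onz(p,u,v,z):
    o,d=ray(p,u,v); return o+d*(z-o[2])/d[2]
def save(p,n,crop=None,s=1):
    f=p["frame"]
    if crop: f=f[crop[1]:crop[3],crop[0]:crop[2]]
    cv2.imwrite("pics/"+n,cv2.resize(f,None,fx=s,fy=s,interpolation=cv2.INTER_CUBIC)[:,:,::-1])
E
python3 - <<'E'
from h import *
np.set_printoptions(precision=4,suppress=True)
ps={n:viewer.camera(n) for n in ("side","top","wrist")}
for n,p in ps.items():
    save(p,n+"0.png")
    print(n,np.array(p["cam_to_world"])[:3,3], p["k1"])
    for t in ["carrier","gap_left","gap_right","blade_grip","blade_tip","stand_slot","clamp_left_tip","clamp_right_tip","caddy","bowl","jar","sauce"]:
        for r in mark_of(t,p)[:4]:
            X=w(p,r["location"]); print(n,t,round(r["conf"],2),X,px(p,X).round())
o=telemetry.get_obs();print(o)
E
```

```text
side [-0.0185  0.6142  0.8219] -0.014664446975502407
side gap_left 0.37 [ 0.5466 -0.3452 -0.0024] [396. 196.]
side blade_grip 0.86 [0.3826 0.3468 0.1033] [264. 352.]
side blade_grip 0.85 [0.3086 0.2493 0.1236] [328. 335.]
side blade_grip 0.59 [0.3874 0.261  0.0716] [295. 332.]
side blade_tip 0.63 [0.384  0.2577 0.0017] [299. 352.]
side blade_tip 0.62 [0.3092 0.2529 0.0008] [327. 372.]
side blade_tip 0.59 [0.3816 0.345  0.0121] [269. 378.]
side stand_slot 0.79 [0.3811 0.3484 0.0573] [266. 367.]
side clamp_left_tip 0.73 [0.6016 0.1238 0.2887] [266. 177.]
side clamp_right_tip 0.61 [ 0.5928 -0.1725  0.2898] [354. 129.]
side caddy 0.98 [ 0.38   -0.3382  0.0006] [442. 219.]
side jar 0.56 [ 0.5482 -0.339  -0.0058] [394. 198.]
side sauce 0.9 [ 0.6118  0.3719 -0.0002] [193. 326.]
top [ 0.4459 -0.0088  1.5214] -0.05313783814297845
top blade_grip 0.64 [0.3768 0.3446 0.0986] [200. 255.]
top blade_grip 0.61 [0.3104 0.2569 0.1257] [228. 277.]
top blade_grip 0.5 [0.3816 0.2591 0.0731] [230. 252.]
top blade_tip 0.52 [ 0.3071  0.251  -0.0027] [237. 274.]
top blade_tip 0.51 [ 0.3875  0.2611 -0.0008] [
[... 473 characters left out ...]
504 -0.3366  0.0014] [418. 195.]
top jar 0.17 [0.613 0.377 0.   ] [197. 180.]
top sauce 0.77 [ 0.6145  0.3757 -0.0042] [198. 179.]
wrist [ 0.2507 -0.5781  0.3728] -0.021622959692782495
{'clock': 1.95, 'joint_pos': array([ 1.2614,  0.3322, -0.0647,  1.4601,  0.0216,  1.3499, -0.0885]), 'joint_velocities': array([ 0.001 ,  0.0001,  0.0002,  0.0007,  0.0001, -0.0004,  0.0007]), 'tau': array([  0.0005, -62.522 ,   0.0492, -39.1824,   0.0165,   0.0019,
         0.    ]), 'position': array([ 0.1768, -0.5995,  0.2313]), 'ee_rot': array([ 0.4234,  0.5663, -0.4234,  0.5664]), 'ft_force': array([-0.1898,  0.7217, -1.0846]), 'torque': array([ 0.0022, -0.046 ,  0.0317]), 'grip_width': 1.004058485183339}
```

View pictures.

View pics/side0.png

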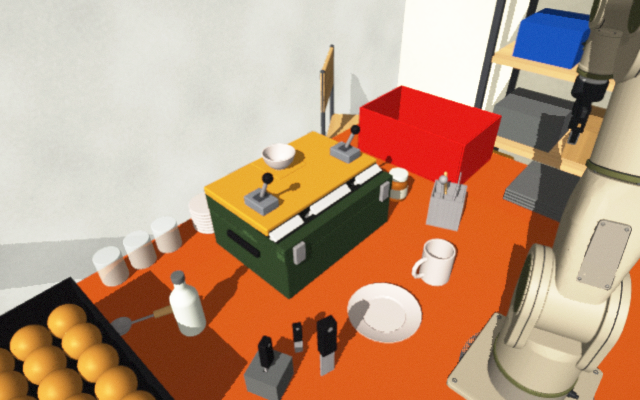

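View pics/top0.png

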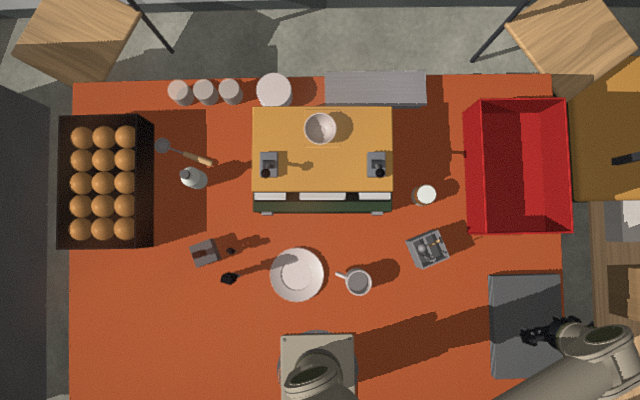

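Run:
```python
from h import *
from scipy.spatial.transform import Rotation as R
np.set_printoptions(precision=4,suppress=True)
print(R.from_quat([ 0.4234,  0.5663, -0.4234,  0.5664]).as_matrix())
p=viewer.camera("top"); save(p,"stand.png",(170,220,270,300),6)
for uv in [(252,192),(392,192),(252,108),(392,108)]: print(onz(p,*uv,.195))
s=viewer.camera("side"); save(s,"stand_side.png",(230,300,350,400),6)
```

```text
[[ 0.0001  0.9591  0.283 ]
 [-0.0001  0.283  -0.9591]
 [-1.      0.0001  0.0001]]
[0.5538 0.173  0.195 ]
[ 0.5461 -0.2205  0.195 ]
[0.7942 0.171  0.195 ]
[ 0.7863 -0.2283  0.195 ]
```

View pics/stand_side.png

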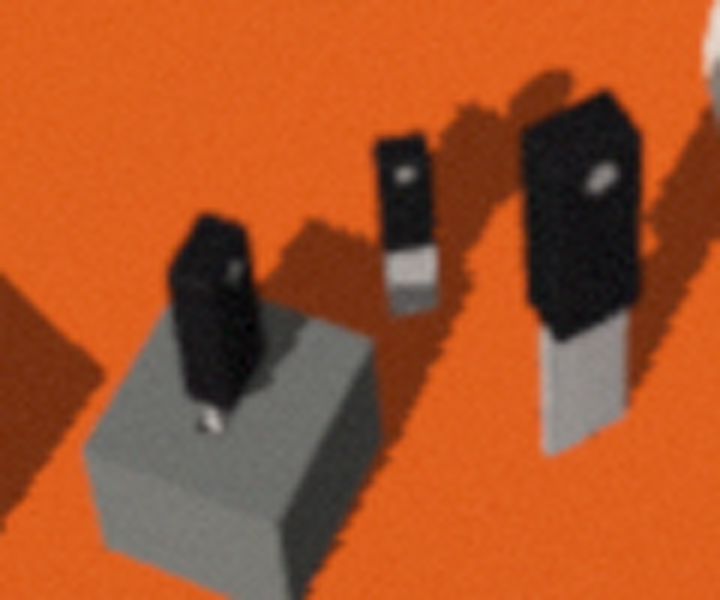

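```bash
python3 -m crank '[[0,[1.5,1.2,3],[0,0,0]],[0,[1.5,1.2,3],[0,0,0]],[0,[1.5,1.5,3],[0,0,0]],[0,[2.5,2.5,2],[0,0,0]],[0,[2.5,2.5,2],[0,0,0]],[0,[2.5,2.5,2],[0,0,0]],[0,[2.5,3,0],[0,0,0]],[0,[2.5,3,0],[0,0,0]],[0,[2.5,3,0],[0,0,0]],[0,[2.5,3,0],[0,0,0]],[0,[2.5,3,0],[0,0,0]],[0,[2.5,3,0],[0,0,0]]]'
```

```text
clock: 3.05
position: [0.4477, -0.3038, 0.3816]
ee_rot: [0.423, 0.566, -0.424, 0.567]
ft_force: [0.0, -0.7, -0.2]
grip_width: 1.001
```

```bash
python3 -m crank '[[0,[0.5,4,0],[0,0,0]],[0,[0.5,4,0],[0,0,0]],[0,[0.5,4,0],[0,0,0]],[0,[0,4,0],[0,0,0]],[0,[0,4,0],[0,0,0]],[0,[0,4,0],[0,0,0]],[0,[0,4,0],[0,0,0]],[0,[0,4,0],[0,0,0]],[0,[0,4,0],[0,0,0]],[0,[0,4,0],[0,0,0]],[0,[0,4,0],[0,0,0]],[0,[0,4,0],[0,0,0]]]'
```

```text
clock: 4.05
position: [0.4613, 0.1764, 0.3818]
ee_rot: [0.424, 0.566, -0.423, 0.567]
ft_force: [1.0, -0.1, 0.3]
grip_width: 0.998
```

```bash
python3 -m crank '[[0,[-2.3,2.4,-0.8],[0,0,0]],[0,[-2.3,2.4,-0.8],[0,0,0]],[0,[-2.3,2.4,-0.8],[0,0,0]],[0,[-2.3,2.4,-0.8],[0,0,0]],[0,[-2.3,2.4,-0.8],[0,0,0]],[0,[-2.3,2.4,-0.8],[0,0,0]],[0,[0,0,0],[0,0,0]]]'
python3 - <<'E'
from h import *
np.set_printoptions(precision=4,suppress=True)
p=viewer.camera("wrist"); save(p,"w1.png")
for t in ["blade_grip","stand_slot"]:
    for r in mark_of(t,p)[:4]:
        X=w(p,r["location"]); print(t,round(r["conf"],2),X,px(p,X).round())
print(np.array(p["cam_to_world"]))
E
```

```text
clock: 4.63
position: [0.3184, 0.323, 0.3327]
ee_rot: [0.421, 0.568, -0.421, 0.568]
ft_force: [-0.5, 0.4, 0.5]
grip_width: 1.001
blade_grip 0.91 [0.3078 0.253  0.1257] [373. 199.]
blade_grip 0.63 [0.3851 0.2623 0.0676] [379. 129.]
blade_grip 0.62 [0.3813 0.3479 0.1043] [315. 113.]
stand_slot 0.92 [0.3795 0.3472 0.056 ] [316. 114.]
[[ 0.2908  0.9135  0.2847  0.3921]
 [-0.9568  0.2777  0.0862  0.345 ]
 [-0.0003 -0.2974  0.9547  0.4749]
 [ 0.      0.      0.      1.    ]]
```

View pics/w1.png

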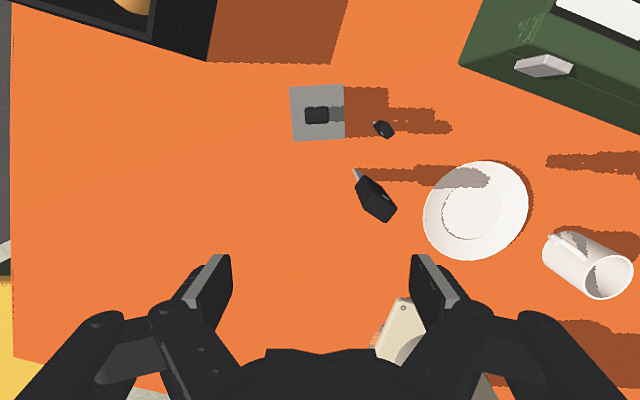

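Run:
```python
from h import *
np.set_printoptions(precision=4,suppress=True)
p=viewer.camera("wrist"); f=p["frame"].astype(int)
g=((f.max(2)-f.min(2))<30)&(f.max(2)>90)&(f.max(2)<200)
d=(f.max(2)<75)
for name,m,z,box in (("block",g,.06,(280,75,360,150)),("handle",d,.14,(295,98,332,128))):
    mm=np.zeros(m.shape,np.uint8); x0,y0,x1,y1=box; mm[y0:y1,x0:x1]=m[y0:y1,x0:x1]
    c=max(cv2.findContours(mm,cv2.RETR_EXTERNAL,cv2.CHAIN_APPROX_NONE)[0],key=cv2.contourArea).reshape(-1,2)
    P=np.array([onz(p,u,v,z)[:2] for u,v in c],dtype=np.float32)
    print(name,len(c),cv2.minAreaRect(P*1000), cv2.boundingRect(c))
```

```text
block 206 ((380.93310546875, 345.8413391113281), (68.43836975097656, 69.3431167602539), 20.1978702545166) (284, 88, 56, 57)
handle 72 ((381.579833984375, 345.7372741699219), (17.565204620361328, 24.639320373535156), 16.417125701904297) (299, 110, 24, 18)
```

```bash
python3 -m crank '[[0.3,[2,0.8,-3],[0,0,0.045]],[0.3,[2,0.8,-3],[0,0,0]],[0.3,[2.2,0.7,-2.5],[0,0,0]],[0.3,[0,0,-3],[0,0,0]],[0.3,[0,0,-3],[0,0,0]],[0.3,[0,0,-3],[0,0,0]],[0.3,[0,0,-3],[0,0,0]],[0.3,[0,0,-2],[0,0,0]],[0.3,[0,0,-2],[0,0,0]],[0.3,[0,0,0],[0,0,0]]]' 60 && python3 -m crank '[[1,[0,0,0],[0,0,0]],[1,[0,0,0],[0,0,0]],[1,[0,0,0],[0,0,0]],[1,[0,0,0],[0,0,0]],[1,[0,0,0],[0,0,0]],[1,[0,0,0],[0,0,0]],[1,[0,0,0],[0,0,0]],[1,[0,0,0],[0,0,0]]]' 60
```

```text
clock: 5.67
position: [0.3854, 0.3388, 0.0846]
ee_rot: [0.409, 0.576, -0.413, 0.575]
ft_force: [-1.0, -0.6, 0.1]
grip_width: 0.702
clock: 6.33
position: [0.3863, 0.3433, 0.09]
ee_rot: [0.412, 0.576, -0.409, 0.576]
ft_force: [-0.6, 4.4, 1.8]
grip_width: 0.296
```

```bash
python3 -m crank '[[1,[0,0,1.5],[0,0,0]],[1,[0,0,2],[0,0,0]],[1,[0,0,2.5],[0,0,0]],[1,[0,0,3],[0,0,0]],[1,[0,0,3.5],[0,0,0]],[1,[0,0,3.5],[0,0,0]],[1,[0,-2.5,3],[0,0,-0.1]],[1,[0,-3.5,2],[0,0,-0.1]],[1,[0,-3.5,2],[0,0,-0.1]],[1,[0,-3.5,1],[0,0,-0.05]],[1,[0,-3.5,0],[0,0,0]],[1,[0,-3.5,0],[0,0,0]]]' 60 && python3 -m crank '[[1,[0,-3.0,0],[0,0,0]],[1,[0,0,0],[0,0,0]]]'
python3 - <<'E'
from h import *
np.set_printoptions(precision=4,suppress=True)
for n in ("wrist","side","top"):
    p=viewer.camera(n); save(p,n+"2.png")
    for t in ["blade_grip","blade_tip","gap_left","gap_right","clamp_left_tip","clamp_right_tip","carrier"]:
        for r in mark_of(t,p)[:3]:
            X=w(p,r["location"]); print(n,t,round(r["conf"],2),X,px(p,X).round())
E
```

```text
clock: 7.33
position: [0.3857, 0.14, 0.3302]
ee_rot: [0.505, 0.494, -0.504, 0.496]
ft_force: [2.0, -0.1, -1.0]
grip_width: 0.293
clock: 7.5
position: [0.386, 0.1056, 0.3292]
ee_rot: [-0.506, -0.492, 0.507, -0.494]
ft_force: [1.1, -0.2, -1.0]
grip_width: 0.294
wrist blade_grip 0.74 [0.3096 0.2566 0.123 ] [200. 237.]
wrist blade_grip 0.71 [0.381  0.1072 0.3464] [317. 287.]
wrist blade_grip 0.69 [0.3851 0.2631 0.0677] [203. 169.]
wrist blade_tip 0.72 [0.3822 0.1089 0.2506] [316. 215.]
wrist blade_tip 0.61 [ 0.3855  0.2548 -0.0041] [225. 159.]
wrist blade_tip 0.57 [0.3099 0.2534 0.0009] [230. 206.]
side blade_grip 0.87 [0.3819 0.1117 0.3433] [347. 194.]
side blade_grip 0.71 [0.3899 0.2606 0.0725] [295. 331.]
side blade_grip 0.67 [0.3092 0.249  0.1253] [328. 334.]
side blade_tip 0.93 [0.3818 0.1115 0.2487] [346. 232.]
side blade_tip 0.69 [0.3872 0.2578 0.0028] [298. 350.]
side blade_tip 0.61 [0.3115 0.2495 0.0002] [327. 370.]
side gap_right 0.58 [0.6011 0.1234 0.2891] [266. 177.]
side clamp_left_tip 0.55 [0.5995 0.1269 0.2901] [265. 178.]
side clamp_right_tip 0.58 [ 0.7209 -0.0186  0.194 ] [279. 167.]
top blade_grip 0.44 [ 0.5926 -0.175   0.2868] [380. 172.]
top clamp_left_tip 0.65 [0.5971 0.1265 0.2899] [265. 172.]
top clamp_right_tip 0.44 [ 0.5931 -0.1733  0.283 ] [379. 172.]
```

View pics/wrist2.png

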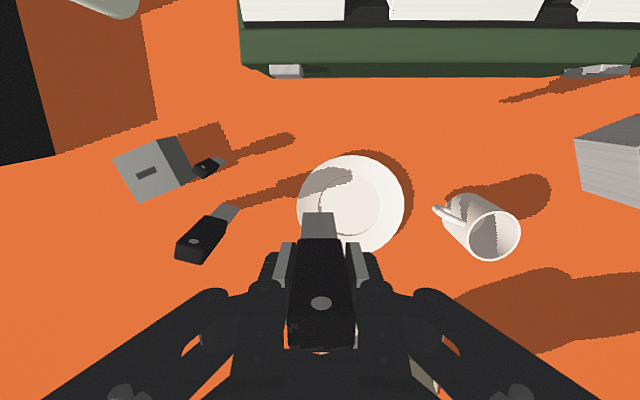

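```bash
python3 -m crank '[[1,[0,0,0],[0,-0.12,0]],[1,[0,0,0],[0,-0.12,0]],[1,[0,0,0],[0,-0.12,0]],[1,[0,0,0],[0,-0.12,0]],[1,[0,0,0],[0,-0.12,0]],[1,[0,0,0],[0,-0.011,0]],[1,[0,0,0],[0,0,0]]]'
python3 - <<'E'
from h import *
from scipy.spatial.transform import Rotation as R
np.set_printoptions(precision=4,suppress=True)
o=telemetry.get_obs(); print(R.from_quat(o["ee_rot"]).as_matrix(),o["joint_pos"],o["position"])
p=viewer.camera("wrist"); save(p,"w3.png")
for t in ["blade_grip","blade_tip","gap_left","gap_right","clamp_left_tip","clamp_right_tip","carrier"]:
    for r in mark_of(t,p)[:3]:
        X=w(p,r["location"]); print(t,round(r["conf"],2),X,px(p,X).round())
E
```

```text
clock: 9.28
position: [0.3825, 0.1089, 0.332]
ee_rot: [0.583, 0.392, -0.412, 0.581]
ft_force: [0.1, 0.0, 0.4]
grip_width: 0.298
[[ 0.3537  0.935  -0.0246]
 [-0.0216 -0.0181 -0.9996]
 [-0.9351  0.3541  0.0138]] [ 0.0243 -0.4887 -0.3907  2.0394 -0.0383  1.2245 -1.9408] [0.3825 0.1089 0.332 ]
blade_grip 0.82 [0.3094 0.2567 0.1279] [193. 302.]
blade_grip 0.77 [0.3728 0.1081 0.3433] [323. 283.]
blade_grip 0.61 [0.3849 0.261  0.0672] [208. 235.]
blade_tip 0.88 [0.3068 0.2549 0.0026] [226. 282.]
blade_tip 0.8 [ 0.3863  0.2565 -0.0015] [226. 231.]
blade_tip 0.56 [0.4067 0.1109 0.2566] [315. 215.]
gap_right 0.64 [ 0.3839 -0.3465 -0.0018] [592. 223.]
```

View pics/w3.png

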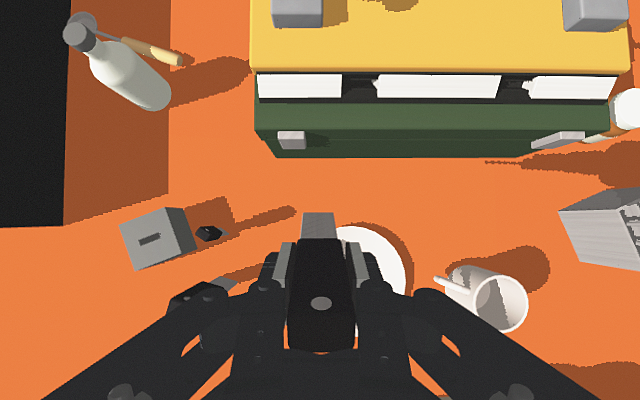

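```bash
python3 -m crank '[[1,[3,0,1],[0,0,0]],[1,[3,0,1],[0,-0.08,0]],[1,[1,0,0],[0,-0.08,0]],[1,[0,0,0],[0,-0.08,0]],[1,[0,0,0],[0,-0.01,0.018]],[1,[0,0,0],[0,0,0]]]'
python3 - <<'E'
from h import *
from scipy.spatial.transform import Rotation as R
np.set_printoptions(precision=4,suppress=True)
o=telemetry.get_obs(); print(R.from_quat(o["ee_rot"]).as_matrix(),o["joint_pos"],o["position"])
p=viewer.camera("wrist"); save(p,"w4.png")
for t in ["blade_grip","blade_tip","gap_left","gap_right","clamp_left_tip","clamp_right_tip"]:
    for r in mark_of(t,p)[:2]:
        X=w(p,r["location"]); print(t,round(r["conf"],2),X,px(p,X).round())
import pickle; pickle.dump(p,open("w4.pkl","wb"))
E
```

```text
clock: 10.18
position: [0.4527, 0.1073, 0.3513]
ee_rot: [0.627, 0.321, -0.332, 0.628]
ft_force: [0.1, 0.7, -1.1]
grip_width: 0.295
[[ 0.5735  0.8191 -0.0122]
 [-0.0133 -0.0055 -0.9999]
 [-0.8191  0.5736  0.0077]] [-0.046  -0.4973 -0.3464  2.0926  0.0922  0.9585 -2.0122] [0.4527 0.1073 0.3513]
blade_grip 0.61 [0.4406 0.1095 0.3601] [316. 283.]
blade_grip 0.61 [0.389  0.2628 0.0678] [204. 333.]
blade_tip 0.74 [0.4967 0.1092 0.2847] [316. 212.]
clamp_left_tip 0.74 [0.5975 0.1229 0.2879] [299.  98.]
clamp_right_tip 0.77 [ 0.5892 -0.1765  0.2898] [640. 105.]
```

View pics/w4.png

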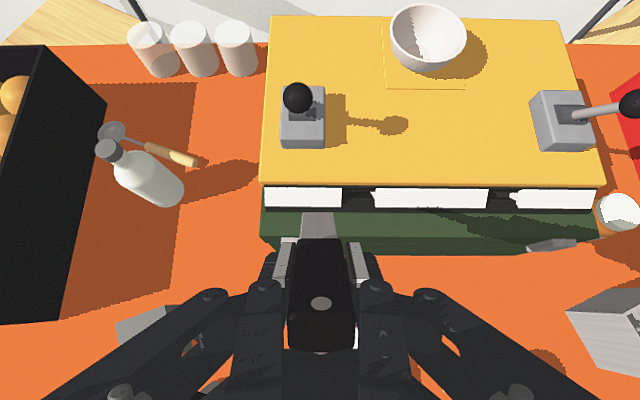

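Run:
```python
from h import *
import pickle
np.set_printoptions(precision=4,suppress=True)
def T(R,t): M=np.eye(4);M[:3,:3]=R;M[:3,3]=t;return M
T3=T(np.array([[0.3537,0.935,-0.0246],[-0.0216,-0.0181,-0.9996],[-0.9351,0.3541,0.0138]]),[0.3825,0.1089,0.332])
T4=T(np.array([[0.5735,0.8191,-0.0122],[-0.0133,-0.0055,-0.9999],[-0.8191,0.5736,0.0077]]),[0.4527,0.1073,0.3513])
p4=pickle.load(open("w4.pkl","rb")); p3=dict(p4); p3["cam_to_world"]=T3@np.linalg.inv(T4)@np.array(p4["cam_to_world"])
p3["frame"]=cv2.imread("pics/w3.png")[:,:,::-1]
# inner edges of the gaps: scan horizontal profile in middle of edging
def edges(p,u0,u1,v0,v1):
    g=cv2.cvtColor(np.ascontiguousarray(p["frame"]),cv2.COLOR_RGB2GRAY)
    m=np.zeros_like(g); m[v0:v1,u0:u1]=(g[v0:v1,u0:u1]>170)
    cs=[c for c in cv2.findContours(m,cv2.RETR_EXTERNAL,cv2.CHAIN_APPROX_NONE)[0] if cv2.contourArea(c)>300]
    cs.sort(key=lambda c:c[:,0,0].min())
    out=[]
    for c in cs:
        c=c.reshape(-1,2).astype(float)
        out.append([c[np.argmax(c@np.array(k))] for k in ((-1,-1),(1,-1),(1,1),(-1,1))]) # TL TR BR BL
    return np.array(out)
e3=edges(p3,252,625,70,104); e4=edges(p4,258,602,183,213)
print(e3.tolist());print(e4.tolist())
q={}
for i in range(len(e3)):
    for k,n in enumerate(("TL","TR","BR","BL")):
        X,r=tri([ray(p3,*e3[i,k]),ray(p4,*e4[i,k])]); q[i,n]=X; print(i,n,X,np.round(r,4), onz(p3,*e3[i,k],.175),onz(p4,*e4[i,k],.175))
for e,p in ((e3,p3),(e4,p4)):
    for a,b in ((0,1),(1,2)):
        c=np.mean([e[a,1],e[a,2],e[b,0],e[b,3]],0); print("gap",c,onz(p,*c,.175))
```

```text
[[[257.0, 74.0], [341.0, 75.0], [340.0, 96.0], [259.0, 97.0]], [[380.0, 75.0], [500.0, 75.0], [494.0, 97.0], [377.0, 95.0]], [[524.0, 81.0], [616.0, 77.0], [606.0, 98.0], [531.0, 98.0]]]
[[[264.0, 187.0], [341.0, 188.0], [340.0, 206.0], [265.0, 205.0]], [[371.0, 192.0], [488.0, 189.0], [485.0, 207.0], [375.0, 206.0]], [[510.0, 193.0], [595.0, 190.0], [590.0, 208.0], [518.0, 207.0]]]
0 TL [0.5541 0.1683 0.1848] [0.0004 0.0004] [0.5589 0.1698 0.175 ] [0.5577 0.1705 0.175 ]
0 TR [0.5543 0.0805 0.1786] [0.0001 0.0001] [0.556  0.0801 0.175 ] [0.5556 0.0803 0.175 ]
0 BR [0.5354 0.0815 0.169 ] [0.0002 0.0002] [0.5329 0.0819 0.175 ] [0.5336 0.0822 0.175 ]
0 BL [0.5416 0.1716 0.1555] [0.0002 0.0002] [0.5336 0.1679 0.175 ] [0.5357 0.1684 0.175 ]
1 TL [0.5328 0.0519 0.2235] [0.0027 0.0027] [0.5553 0.0382 0.175 ] [0.5503 0.0454 0.175 ]
1 TR [ 0.5497 -0.0881  0.1834] [0.0004 0.0004] [ 0.5537 -0.093   0.175 ] [ 0.5526 -0.0936  0.175 ]
1 BR [ 0.5343 -0.093   0.1621] [0.0004 0.0004] [ 0.5293 -0.0846  0.175 ] [ 0.5306 -0.086   0.175 ]
1 BL [0.533  0.0422 0.1757] [0.0002 0.0002] [0.5333 0.0423 0.175 ] [0.5332 0.0419 0.175 ]
2 TL [ 0.5489 -0.1224  0.1705] [0.0002 0.0002] [ 0.5468 -0.1193  0.175 ] [ 0.5474 -0.1191  0.175 ]
2 TR [ 0.5478 -0.2179  0.1817] [0.0001 0.0001] [ 0.5509 -0.2252  0.175 ] [ 0.5502 -0.2244  0.175 ]
2 BR [ 0.53   -0.2186  0.1676] [0.0001 0.0001] [ 0.5271 -0.2111  0.175 ] [ 0.5279 -0.2117  0.175 ]
2 BL [ 0.5355 -0.1394  0.1555] [0.0007 0.0007] [ 0.5277 -0.1256  0.175 ] [ 0.5301 -0.1251  0.175 ]
gap [359.5   85.25] [0.5443 0.0606 0.175 ]
gap [512.25  87.75] [ 0.5394 -0.1056  0.175 ]
gap [356.75 198.  ] [0.5431 0.0625 0.175 ]
gap [500.25 199.  ] [ 0.5401 -0.1059  0.175 ]
```

```bash
python3 -m crank '[[1,[0.7,-1.2,-1.5],[0,0,0]],[1,[0.7,-1.2,-1.8],[0,0,0]],[1,[0.8,-1.2,-2],[0,0,0]],[1,[0.8,-0.5,-2],[0,0,0]],[1,[0.75,-0.47,-1.96],[0,0,-0.01]],[1,[0,0,0],[0,0,0]],[1,[0,0,0],[0,0,0]]]'
python3 - <<'E'
from h import *
from scipy.spatial.transform import Rotation as R
np.set_printoptions(precision=4,suppress=True)
o=telemetry.get_obs(); M=R.from_quat(o["ee_rot"]).as_matrix();P=o["position"]; print(M,P,o["ft_force"])
p=viewer.camera("wrist"); save(p,"w5.png",(220,130,440,295),3.5)
s=viewer.camera("side"); save(s,"s5.png",(200,130,400,280),4)
for a in ([.0795,-.0045,0],[.0795,-.0025,-.012],[.0795,-.0025,.012]): X=P+M@a; print(X,px(p,X),px(s,X))
for X in ([.5445,.0615,.175],[.5445,.0415,.175],[.5445,.0815,.175],[.5331,.0615,.167],[.556,.0615,.183]): print(px(p,X),px(s,X))
for q in (p,s):
    for r in mark_of("blade_tip",q)[:2]+mark_of("gap_left",q)[:2]: X=w(q,r["location"]);print(r["conf"],X,px(q,X))
E
```

```text
clock: 11.12
position: [0.4904, 0.0618, 0.2589]
ee_rot: [0.628, 0.319, -0.336, 0.625]
ft_force: [0.3, -0.1, -0.1]
grip_width: 0.297
[[ 0.5717  0.8201 -0.0231]
 [-0.0191 -0.0148 -0.9997]
 [-0.8202  0.572   0.0072]] [0.4904 0.0618 0.2589] [ 0.3351 -0.0512 -0.1009]
[0.5322 0.0603 0.1911] [320.1243 214.8558] [309.7505 211.2298]
[0.5341 0.0723 0.1921] [304.518  212.4216] [305.5889 212.9658]
[0.5335 0.0483 0.1923] [335.7264 212.3998] [312.8342 208.1681]
[318.2538 205.4573] [305.8324 214.5672]
[342.2242 204.957 ] [311.6128 210.595 ]
[294.2355 205.9571] [299.919  218.6307]
[318.5442 221.0433] [309.4143 219.199 ]
[317.9512 189.2331] [302.2297 209.9299]
0.79 [0.5342 0.0639 0.1899] [315.4676 212.804 ]
0.72 [0.3877 0.2576 0.0004] [297.9635 350.8067]
0.57 [0.309  0.2505 0.0014] [327.3971 370.7255]
0.57 [0.6015 0.1247 0.2877] [265.466  177.7709]
0.34 [0.6129 0.372  0.0002] [193.027  325.4899]
```

View pics/w5.png

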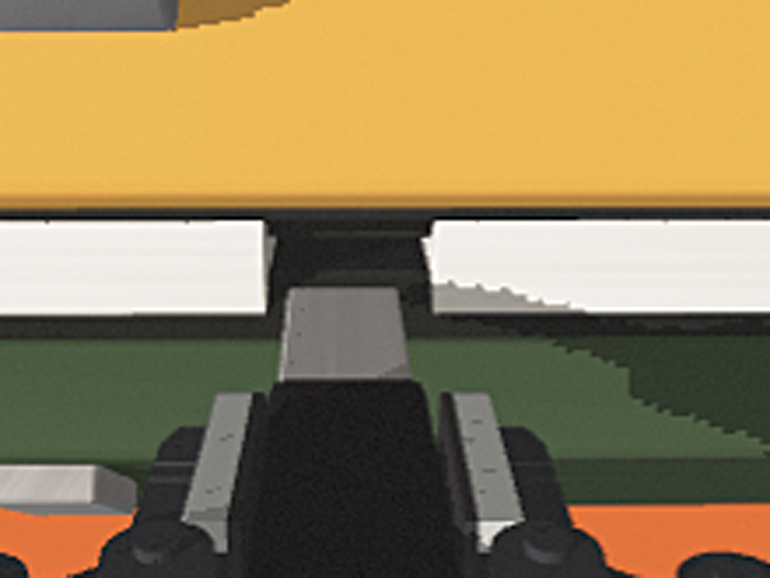

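View pics/s5.png

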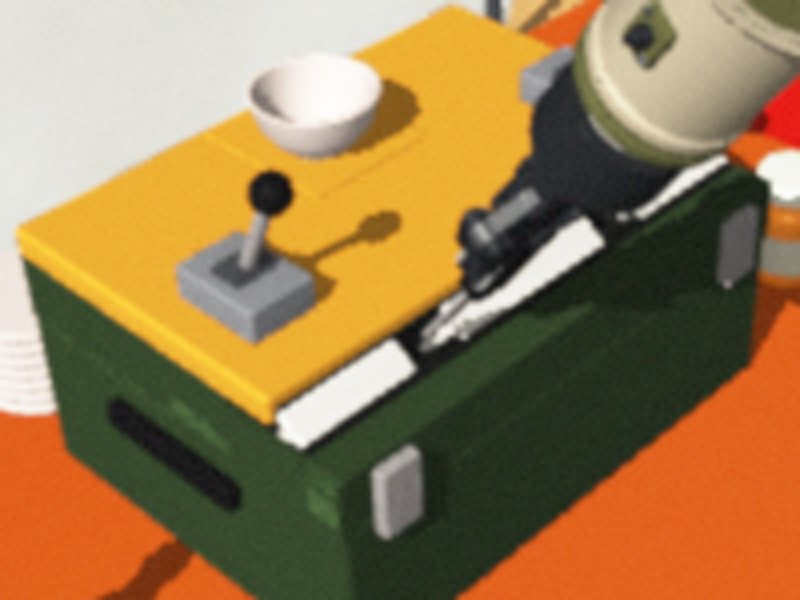

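```bash
python3 -m crank '[[1,[0.57,-0.01,-0.82],[0,0,0]],[1,[0.57,-0.01,-0.82],[0,0,0]],[1,[0.29,-0.01,-0.41],[0,0,0]],[1,[0.29,-0.01,-0.41],[0,0,0]],[1,[0.29,-0.01,-0.41],[0,0,0]],[1,[0,0,0],[0,0,0]]]' && python3 -m crank '[[1,[0.17,0,-0.25],[0,0,0]],[1,[0.17,0,-0.25],[0,0,0]],[1,[0.17,0,-0.25],[0,0,0]],[1,[0,0,0],[0,0,0]]]'
```

```text
clock: 11.92
position: [0.5108, 0.0614, 0.2294]
ee_rot: [0.628, 0.319, -0.335, 0.625]
ft_force: [-1.0, -0.3, -1.3]
grip_width: 0.294
clock: 12.25
position: [0.5159, 0.0616, 0.2228]
ee_rot: [0.629, 0.318, -0.335, 0.626]
ft_force: [0.6, -0.7, -0.8]
grip_width: 0.299
```

```bash
python3 -m crank '[[1,[0.17,0,-0.25],[0,0,0]],[1,[0.17,0,-0.25],[0,0,0]],[1,[0.17,0,-0.25],[0,0,0]],[1,[0,0,0],[0,0,0]]]'
```

```text
clock: 12.58
position: [0.521, 0.0616, 0.2151]
ee_rot: [0.629, 0.318, -0.335, 0.626]
ft_force: [0.4, -0.5, -0.6]
grip_width: 0.292
```

```bash
python3 -m crank '[[1,[0.17,0,-0.25],[0,0,0]],[1,[0.17,0,-0.25],[0,0,0]],[1,[0.17,0,-0.25],[0,0,0]],[1,[0,0,0],[0,0,0]]]' && python3 -m crank '[[1,[0.11,0,-0.16],[0,0,0]],[1,[0.11,0,-0.16],[0,0,0]],[1,[0,0,0],[0,0,0]]]'
```

```text
clock: 12.92
position: [0.5261, 0.0615, 0.2076]
ee_rot: [0.629, 0.318, -0.335, 0.626]
ft_force: [-0.1, -0.9, -0.7]
grip_width: 0.296
clock: 13.17
position: [0.5292, 0.062, 0.207]
ee_rot: [0.629, 0.317, -0.334, 0.626]
ft_force: [-11.1, -1.3, 13.8]
grip_width: 0.295
```

```bash
python3 -m crank '[[0.45,[0,0,0],[0,0,0]],[0.45,[0,0,0],[0,0,0]],[0.45,[0,0,0],[0,0,0]],[0.45,[0,0,0],[0,0,0]],[0.45,[-0.57,0.01,0.82],[0,0,0]],[0.45,[-1.14,0.02,1.64],[0,0,0]],[0.45,[-1.14,0.02,1.64],[0,0,0]],[0.45,[-1.14,0.02,1.64],[0,0,0]],[0.45,[-1.14,0.02,1.64],[0,0,0]],[0.45,[-1.14,0.02,1.64],[0,0,0]],[0.45,[0,0,0],[0,0,0]]]'
python3 - <<'E'
from h import *
from scipy.spatial.transform import Rotation as R
np.set_printoptions(precision=4,suppress=True)
p=viewer.camera("wrist"); save(p,"w6.png")
s=viewer.camera("side")
n=np.array([-.5735,.0135,.819]); g=np.array([.5445,.0605,.175])
print("expected grip",g+.05*n)
for q in (p,s):
    for t in ("blade_grip","clamp_left_tip","clamp_right_tip"):
        for r in mark_of(t,q)[:3]: X=w(q,r["location"]);print(t,round(r["conf"],2),X,px(q,X).round())
for d in (15,85): print(d,px(p,g+.001*d*n))
o=telemetry.get_obs(); print(R.from_quat(o["ee_rot"]).as_matrix(),o["joint_pos"],o["position"])
E
```

```text
clock: 14.08
position: [0.4652, 0.0635, 0.2996]
ee_rot: [0.63, 0.317, -0.332, 0.626]
ft_force: [1.2, -0.3, 1.6]
grip_width: 0.546
expected grip [0.5158 0.0612 0.2159]
blade_grip 0.74 [0.5066 0.0599 0.2102] [323. 223.]
blade_grip 0.56 [0.3896 0.2621 0.0633] [153. 352.]
clamp_left_tip 0.78 [0.5966 0.1231 0.2895] [229.  69.]
clamp_left_tip 0.18 [0.5734 0.0617 0.1414] [319. 179.]
blade_grip 0.81 [0.309  0.2492 0.1256] [328. 334.]
blade_grip 0.6 [0.3888 0.2611 0.0735] [295. 331.]
blade_grip 0.53 [0.5118 0.062  0.2079] [315. 210.]
clamp_left_tip 0.71 [0.5983 0.1211 0.2883] [268. 177.]
clamp_right_tip 0.48 [ 0.5908 -0.1747  0.2898] [355. 129.]
15 [320.8174 198.122 ]
85 [321.2814 226.0306]
[[ 0.5722  0.8198 -0.0225]
 [-0.0187 -0.0144 -0.9997]
 [-0.8199  0.5725  0.0071]] [-0.0311 -0.476  -0.2706  2.2061  0.0966  0.8196 -1.9455] [0.4655 0.0626 0.2943]
```

View pics/w6.png

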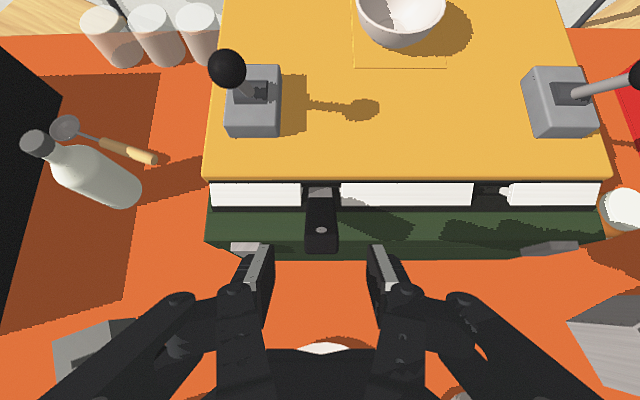

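```bash
python3 -m crank '[[1,[0,0.5,2],[0,0,0]],[1,[0,1,2],[0,0,0]],[1,[0,1,1.5],[0,0.12,0]],[1,[0,1,0],[0,0.12,0]],[1,[0,1,0],[0,0.12,0]],[1,[0,1,0],[0,0.12,0]],[1,[0,0.4,0],[0,0.12,0]],[1,[0,0,0],[0,0.01,0]],[1,[0,0,0],[0,0,0]]]' 20
python3 - <<'E'
from h import *
from scipy.spatial.transform import Rotation as R
np.set_printoptions(precision=4,suppress=True)
o=telemetry.get_obs(); print(R.from_quat(o["ee_rot"]).as_matrix(),o["joint_pos"],o["position"],o["ft_force"],o["grip_width"])
E
```

```text
clock: 15.23
position: [0.4667, 0.1217, 0.3481]
ee_rot: [-0.498, -0.492, 0.509, -0.5]
ft_force: [-0.1, 0.7, -0.3]
grip_width: 0.001
[[-0.003   0.9999 -0.0149]
 [-0.0184 -0.0149 -0.9997]
 [-0.9998 -0.0028  0.0185]] [-0.0651 -0.0012 -0.2939  1.604   0.0158  1.5481 -1.9452] [0.4667 0.1217 0.3481] [-0.0838  0.6595 -0.2819] 0.0009990549374019968
```

```bash
python3 -m crank '[[1,[2.5,0,-1],[0,0,0]],[1,[2.5,0,-2],[0,0,0]],[1,[2,0.1,-2],[0,0,0]],[1,[1,0,-2],[0,0,0]],[1,[0,0,0],[0,0,0]]]' && python3 -m crank '[[1,[1,0,0],[0,0,0]],[1,[1,0,0],[0,0,0]],[1,[1,0,0],[0,0,0]],[1,[1,0,0],[0,0,0]],[1,[1,0,0],[0,0,0]],[1,[1,0,0],[0,0,0]],[1,[1,0,0],[0,0,0]],[1,[0.5,0,0],[0,0,0]],[1,[0.5,0,0],[0,0,0]],[1,[0,0,0],[0,0,0]]]'
```

```text
clock: 15.65
position: [0.545, 0.1217, 0.2763]
ee_rot: [-0.498, -0.492, 0.509, -0.501]
ft_force: [-0.5, -0.0, -1.4]
grip_width: -0.002
clock: 16.48
position: [0.6262, 0.1227, 0.2814]
ee_rot: [-0.5, -0.491, 0.507, -0.502]
ft_force: [-0.9, 1.2, -0.6]
grip_width: -0.004
```

```bash
python3 -m crank '[[1,[0.5,0,0],[0,0,0]],[1,[0.5,0,0],[0,0,0]],[1,[0.5,0,0],[0,0,0]],[1,[0,0,0],[0,0,0]]]'
python3 - <<'E'
from h import *
np.set_printoptions(precision=4,suppress=True)
for n in ("side","wrist"):
    s=viewer.camera(n); save(s,n+"7.png")
    for t in ("clamp_left_tip","clamp_right_tip"):
        for r in mark_of(t,s)[:2]: X=w(s,r["location"]);print(n,t,round(r["conf"],2),X,px(s,X).round())
E
```

```text
clock: 16.82
position: [0.6413, 0.1226, 0.2799]
ee_rot: [-0.499, -0.491, 0.508, -0.501]
ft_force: [0.1, -0.3, 0.3]
grip_width: 0.002
side clamp_left_tip 0.41 [0.671  0.124  0.2865] [245. 167.]
side clamp_right_tip 0.47 [ 0.595  -0.1736  0.2895] [353. 129.]
wrist clamp_left_tip 0.8 [0.6667 0.1222 0.2871] [321. 218.]
```

```bash
python3 -m crank '[[1,[0.3,0,0],[0,0,0]],[1,[0.3,0,0],[0,0,0]],[1,[0,0,0],[0,0,0]]]'; python3 -m crank '[[1,[0.2,0,0],[0,0,0]],[1,[0.2,0,0],[0,0,0]],[1,[0,0,0],[0,0,0]]]'
```

```text
clock: 17.37
position: [0.6448, 0.1229, 0.2802]
ee_rot: [-0.498, -0.493, 0.509, -0.5]
ft_force: [-12.4, -0.9, 4.6]
grip_width: -0.003
clock: 17.62
position: [0.6454, 0.123, 0.2801]
ee_rot: [-0.495, -0.495, 0.511, -0.499]
ft_force: [-32.6, -4.4, 11.9]
grip_width: 0.001
```

```bash
python3 -m crank '[[1,[-1,0,0],[0,0,0]],[1,[-2,0,0],[0,0,0]],[1,[-2.5,0,1],[0,0,0]],[1,[-2.5,0,2],[0,0,0]],[1,[-3,0,2],[0,0,0]],[1,[-3,0,2],[0,0,0]],[1,[-3,0,2],[0,0,0]],[1,[0,0,0],[0,0,0]],[1,[0,0,0],[0,0,0]]]'
python3 - <<'E'
from h import *
np.set_printoptions(precision=4,suppress=True)
for n in ("wrist","side","top"):
    s=viewer.camera(n); save(s,n+"8.png")
    for t in ("clamp_left_tip","clamp_right_tip","blade_grip","bowl","jar","sauce"):
        for r in mark_of(t,s)[:2]: X=w(s,r["location"]);print(n,t,round(r["conf"],2),X,px(s,X).round())
a=cv2.imread("pics/side8.png")[100:350,160:460]; b=cv2.imread("pics/wrist8.png")
cv2.imwrite("pics/fin.png",np.vstack([cv2.resize(a,(420,350)),cv2.resize(b,(420,262)) [:250]]))
E
```

```text
clock: 18.37
position: [0.4804, 0.123, 0.3724]
ee_rot: [-0.5, -0.491, 0.507, -0.502]
ft_force: [0.4, -0.5, -0.4]
grip_width: 0.003
wrist blade_grip 0.9 [0.3843 0.2614 0.0677] [229. 223.]
wrist blade_grip 0.82 [0.5038 0.0609 0.2085] [378. 160.]
wrist sauce 0.59 [ 0.616   0.3742 -0.0023] [155.  70.]
side clamp_right_tip 0.52 [ 0.5967 -0.1725  0.292 ] [352. 128.]
side blade_grip 0.92 [0.3105 0.2522 0.1258] [326. 335.]
side blade_grip 0.79 [0.387  0.2613 0.0708] [295. 332.]
side bowl 0.85 [ 0.7245 -0.0214  0.1931] [279. 166.]
side bowl 0.22 [ 0.6133  0.3707 -0.0002] [193. 325.]
side jar 0.84 [ 0.5469 -0.3419 -0.0048] [395. 197.]
side jar 0.45 [ 0.5944 -0.1726  0.2925] [353. 128.]
side sauce 0.72 [0.615  0.3708 0.0015] [193. 324.]
top clamp_left_tip 0.6 [0.504  0.0605 0.2047] [292. 209.]
top clamp_left_tip 0.51 [0.6674 0.1239 0.2881] [265. 146.]
top clamp_right_tip 0.6 [ 0.5908 -0.1756  0.2834] [380. 173.]
top blade_grip 0.68 [0.3092 0.2581 0.1244] [227. 278.]
top blade_grip 0.59 [0.5058 0.0612 0.2054] [292. 208.]
top bowl 0.68 [ 0.7247 -0.023   0.1925] [320. 131.]
top jar 0.83 [ 0.5498 -0.3389 -0.0012] [419. 195.]
top sauce 0.75 [ 0.6122  0.3749 -0.0025] [198. 180.]
```

View pics/fin.png

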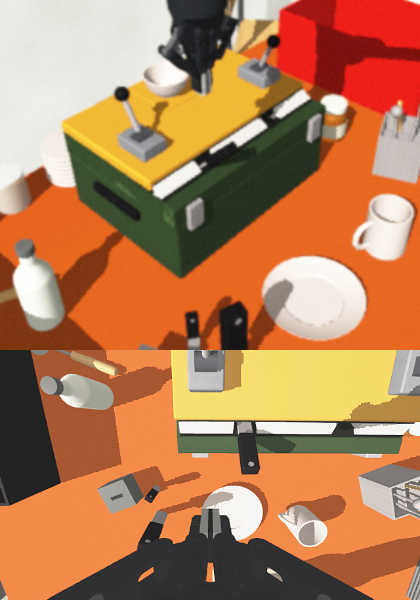

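```bash
python3 -c "
from workcell import manip; print(manip.hand_in())"
```

```text
the job is handed in; nothing more can be done
None
```

The job is handed in: the blade is fully home in the left gap, which turned out to be the loose one, and the left clamp lever is pushed right over.

- **Blade:** I took the middle-sized blade, the one in the stand, and tried the left gap first. It passed the 20 mm depth where the sound gap would jam it with no resistance. It met a firm floor at about 45 mm, with roughly 17 N on it. The right gap was not tried because the left one went home.
- **Lever:** I pushed the left lever until it hit its stop; the force rose to about 33 N there. The ball was then measured at about x 0.667, against about 0.670 expected for right over.
- **Last checks:** The handle's centre measured about 49 mm along the gap axis from the mouth, where 50 mm is fully home. The right lever is still back, and the bowl, jar and bottle are where they stood, within measuring error. The robot was touching nothing, at 18.4 s.
- **One disagreement:** After release the handle sagged about 14 mm towards the robot. I take this to be the slack in the gap, though I worked that out to be only about 8–10 mm. The measurements are good to about 4 mm, and the along-gap reading still says it is home.

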